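# Open the wire cutter's bow and feed the clay to the stop

### The arm

A 6-joint arm with a two-finger parallel gripper is mounted at the origin on the work surface; the furniture and walls round the work are solid. World frame = base frame: x ahead of the robot, y to its left, z up, the work surface at z = 0. Lengths are in m, angles in rad, forces in N, time in s.
With the tool pointing down it reaches from about 0.15 to 0.775 m from the base axis. Payload 6.1 kg.
Tool frame: the origin (TCP) lies midway between the tips of the shut fingers; the grasp point (between the pads) lies 19 mm behind it (r.tcp_to_grasp is the distance from the TCP to the grasp point, in m); z points along the fingers, y is the line along which they close (so a half turn about z gives the same grasp; the last joint's range is limited). The gripper opens to 85 mm and grips with 20 to 120 N. Pads are 22 mm wide; open, the fingers measure 114 mm over their backs; the gripper's body (76 mm by 85 mm) begins 54 mm behind the grasp point. The pads swing forward as they close: fully open they stand 13 mm farther back than shut.
Start: joints at [1.107, 0.126, -0.04, 1.405, 0, 1.571], TCP at [0.235, 0.47, 0.231] pointing down, gripper open.
Joint ranges: [-2.72, 2.72], [-0.95, 1.95], [-1.27, 1.35], [-1.78, 2.02], [-1.46, 1.47], [-3.14, 3.14]. Speed limits (rad/s): [2.39, 2.39, 3.01, 3.14, 3.14, 3.14].

### API

Orientations are given as a 3x3 rotation matrix whose columns are the frame's x, y, z axes.
In Python, from bench import r, grab_frame, camera_params, workorder gives the robot as it stands. The module is installed in compiled form; this text tells all that it offers.
- The arm moves only by the shell command python3 -m jog 'ROWS' [OPENING] [FORCE]. ROWS is JSON, one flat list of numbers, 6 for each row, row after row: the shift along the world's x, y, z in mm, then the turn, a rotation vector about the world's x, y, z in rad. A call has 1 to 12 rows; each row shifts and turns the commanded pose from where the row before left it; what a row does not reach is not made up. A row lasts 1/8 s, in which the tool goes at most 62.5 mm and 10.7 degrees, less where a joint would pass 70% of its speed; a pose out of reach is approached as far as the arm can. A call is refused whole if a number of a shift passes 62.5 or a number of a turn 0.188, either way. A call with a gripper value outside its range is refused whole. OPENING is the finger opening in mm, from 0 to 85.4, set as the call begins (- or left out, the last holds). The fingers move at their own pace and stop on an object; FORCE is the grip in N (left out, the last holds). Time passes only in rows, so rows that do not move let the fingers close. It gives the time, the measured TCP pose, the force, the opening and the grip force at its end, in the units of the state.
- r.get_obs(): the state, without advancing time (a new reading comes with each control period).
- grab_frame(name): name is "scene" or "top" or "wrist"; returns the picture (384x512x3 uint8, red, green, blue); there is no depth.
- camera_params(name): a dict with "intrinsics" (3x3 intrinsics, pixels), "k1" (the pictures are not rectified: a ray, as slopes to the right and down, at radius r is drawn at 1 + k1 r^2 times it, then the intrinsics apply), "origin" and "rotation" of the camera in the world. Camera axes: x right, y up, looking along -z (the intrinsics and any distortion apply to the point x, -y, -z); pixel columns grow to the right and rows downward; lengths in m; the calibration is good to about 2 mm. A picture is of the moment at which its call begins: read the wrist's pose just before it. camera_params takes no time and is no camera call; for the wrist camera it gives the pose at the moment of the call.
- workorder.close_job(): hands the job in; it is judged then, once.
The state is a dict: "clock": time; "q": joint angles; "qd": joint speeds; "joint_torque": joint torques, N m; "tcp_pos": TCP position; "tool_rot": TCP orientation; "wrist_force": force on the tool from outside, world axes, zero at the start; "torque": the same for the moment, N m; "grip_width": finger opening in m; "gripper_force": force on a finger pad.
Only numpy, scipy, OpenCV 4.12 (cv2) and the standard library are available. Lean on these libraries where they do the work, as an engineer would, in place of code of your own. Each camera call takes 0.05 s, during which the arm holds its last target. There are 200 camera calls.

### The job

Get the clay cutter ready for the next slice: push the counterweighted wire bow up by its wooden bar, past its balance point, so that it stays raised by itself. Then push the clay block along the bed, under the raised wire, until its front end sits square against the aluminium stop plate. Only push: do not grip the bow, do not lift or tip the clay, do not shift the stop, and leave the cups, tools and clay lump round the cutter where they are.

Things in the scene. Friction and masses are not known exactly. Their poses are not given: they have to be found in the camera images.
- cutter: bench clay cutter, a fixed plywood bed, top 26 mm above the table. Origin on the table below the wire groove; x to the bed's back (hinge side, away from the robot), y along the bed to the end where the clay waits, z up. The bed spans x -85 to 135, y -110 to 270 mm; a 25 mm high rail along it has its front face at x = 58 mm. The bow swings in the plane y = 0; the clay is fed towards -y.
- bow (a joint): hinge of the wire bow, rad: 0 lowered (wire 1 mm above the bed, barring the clay's way), 1.45 fully raised, at its end stop. A C-frame of 11 mm steel tube with the wire across its mouth, a wooden bar in front and an iron counterweight behind the hinge. Below about 0.9 rad (balance point) it falls shut, above it falls open by itself; lifting takes about 1.5 N at the bar when lowered, less and less higher up.
- lift_bar (a point): centre of the bow's wooden bar, a T-handle 120 mm long along the cutter's y, 25 mm thick; 230 mm from the hinge axis, level with it (85 mm above the table) while the bow is lowered. It moves with the bow. Only the table lies below it (the bed begins 27 mm behind its centre); a 12 mm shank leads back to the frame's front post, 40 mm behind the bar, which reaches down to the bed.
- bow_hinge (a point): centre of the bow's hinge axis, at x = 118 mm, z = 85 mm in the cutter's frame; the axis runs along the cutter's y; raising swings the bar up and towards the hinge
- clay_block: wet brown clay block on the bed, 100 mm (its x) x 119 mm (its y) x 57 mm high, about 0.9 kg, rigid, slides on the bed; origin at the centre of its underside. It starts on the +y side of the wire, a little askew and a little away from the rail.
- clay_centre (a point): centre of the clay block
- clay_front (a point): centre of the block's front end face (its own -y face), half-way up; the other end is 119 mm behind it
- stop_face (a point): centre of the face of the aluminium stop plate that the clay must meet, 90 mm wide (cutter's x), 45 mm high, clamped to the bed 12 to 32 mm beyond the wire (differs each time); its face looks to the cutter's +y and its axes are the cutter's. The clamp holds against a normal push.
- wood_rib: bystander: flat wooden rib 49 x 103 x 4 mm on the table in front of the cutter; origin at the centre of its underside
- small_cup: bystander: small bisque cup, 57 mm across, 58 mm high, in front of the cutter's clay end; origin at the centre of its underside
- loop_tool: bystander: trimming tool with a wooden handle and wire loops, 158 mm long, 16 mm thick, on the table off the stop end of the bed; origin at its middle
- slip_cup: bystander: bisque cup 68 mm across, 64 mm high, off the stop end of the bed towards the robot; origin at the centre of its underside
- clay_lump: bystander: small clay lump 35 x 41 x 26 mm off the stop end of the bed towards the back; origin at the centre of its underside

How it is judged:
On the way, in this order (a step that is already met when the one before it is completed fails the run):
1. the bow has gone over its balance point and stays raised with the robot off it (value of joint bow above 1.3 rad and contact force between each of the arm, the fingers and bow below 0.2 N), for 0.3 s.
2. the clay's front end sits square against the stop plate, under the raised bow (value of joint bow above 1.3 rad and y of clay_front in the frame of stop_face between -0.005 and 0.005 m and x of clay_front in the frame of stop_face between -0.04 and 0.04 m and angle between the y axis of clay_block and the y axis of cutter, either way round below 0.08 rad), for 0.2 s.
At the end, for the whole second after the job is handed in: the bow stands raised by itself (over 1.3 of 1.45 rad); the clay's front face is within 5 mm of the stop plate's face, square to it within 0.08 rad (4.5 degrees) and in front of the plate (within 40 mm sideways), at rest (all of step 2 and linear speed of clay_block below 0.01 m/s and velocity of joint bow below 0.05 rad/s); the robot touches nothing.
It fails at once if the clay is lifted or tipped (over 12 mm or 0.2 rad) (height (world z) of clay_centre above 0.0665 m or angle between clay_block's own z axis and vertical above 0.2 rad).
It fails at once if the bow is gripped or forced (over 35 N between the fingers and the bow) (contact force between the fingers and bow above 35 N).
It fails at once if the stop plate is shifted by more than 5 mm (distance of stop_face from where it was at the start of the episode above 0.005 m).
It fails at once if a cup, tool or clay lump beside the cutter is moved by more than 25 mm (distance of any of wood_rib, small_cup, loop_tool, slip_cup, clay_lump from where it was at the start of the episode above 0.025 m).
It also fails if it takes over 51 s, if anything falls off the work surface, if the arm or the gripper's body presses on something with over 40 N, if the wrist force passes 120 N, or if a joint passes its speed limit or range.

## Working session

There is one attempt and no reset: what is moved stays moved. The work goes in short steps, Python scripts to look and compute and a shell command to move; the robot and the scene stay as the last step left them, time stands still between calls to the robot, and variables do not carry over. Pictures are saved under pics/ and viewed, at most 10 in all, crops included, and the job is handed in when it is done.

```bash
mkdir -p pics; python3 - <<'E'
from bench import r,grab_frame,camera_params
import cv2
for n in("scene","top"):
    cv2.imwrite(f"pics/{n}0.png",cv2.cvtColor(cv2.resize(grab_frame(n),(800,600),interpolation=cv2.INTER_CUBIC),cv2.COLOR_RGB2BGR))
    p=camera_params(n);print(n,p)
o=r.get_obs();print(o)
E
```

```text
scene {'intrinsics': array([[399.38077705,   0.        , 248.12208692],
       [  0.        , 399.38077705, 191.96984383],
       [  0.        ,   0.        ,   1.        ]]), 'k1': -0.03415649041296646, 'origin': array([-0.03878077, -0.32596024,  0.51956388]), 'rotation': array([[ 0.63882582,  0.39458852, -0.6604555 ],
       [-0.76935064,  0.32644073, -0.54912297],
       [-0.00107804,  0.8589158 ,  0.5121157 ]])}
top {'intrinsics': array([[422.48969915,   0.        , 254.81522716],
       [  0.        , 422.48969915, 187.71438117],
       [  0.        ,   0.        ,   1.        ]]), 'k1': -0.03624015006744287, 'origin': array([0.3724443 , 0.16180789, 1.17434404]), 'rotation': array([[-0.00786596,  0.99238288, -0.12294044],
       [-0.9999554 , -0.00716351,  0.00615475],
       [ 0.00522718,  0.12298337,  0.99239497]])}
{'clock': 0.1, 'q': array([ 1.10701790e+00,  1.26359761e-01, -4.04932471e-02,  1.40539064e+00,
       -1.98480716e-07,  1.57080959e+00]), 'qd': array([-3.75536750e-04, -1.02285451e-03,  2.99751649e-03,  8.70926399e-05,
        4.69662255e-04, -1.49504466e-03]), 'joint_torque': array([ 3.50342461e-04, -4.36907780e+01,  3.53604984e+01,  1.37835002e-02,
        1.96090764e-04, -1.95021919e-06]), 'tcp_pos': array([0.23468967, 0.46922575, 0.23059161]), 'tool_rot': array([[-8.94362748e-01,  4.47341991e-01, -6.47252740e-04],
       [ 4.47342459e-01,  8.94361811e-01, -1.29452593e-03],
       [-2.17674239e-07, -1.44731940e-03, -9.99998953e-01]]), 'wrist_force': array([-0.36246086,  0.4138536 , -0.55824213]), 'torque': array([ 0.00640043, -0.01312228,  0.01549171]), 'gripper_force': 0.0, 'grip_width': 0.08542686508232249}
```

View pics/top0.png

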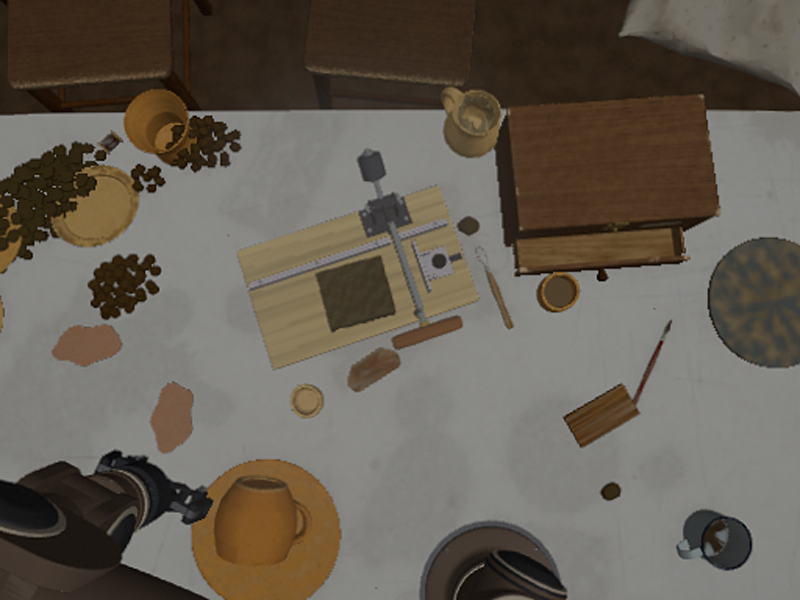

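View pics/scene0.png

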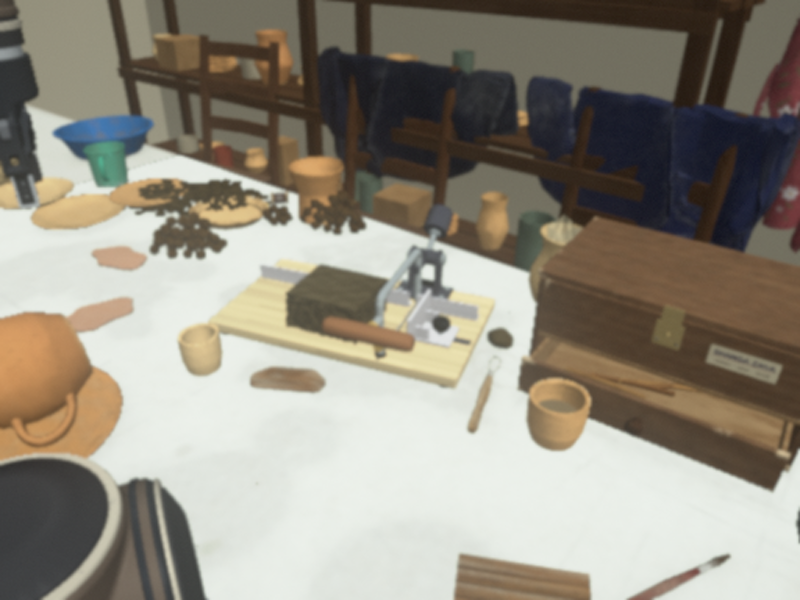

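The top view shows the bed with corners at about (237,250), (438,185), (479,302) and (274,368). The clay top is at (317,276), (381,256), (396,314) and (332,331), the stop plate edge runs (414,250)–(427,291), and the bar runs (393,342)–(462,324). The bow is lowered.

```bash
cat > h.py <<'E'
import numpy as np,cv2
from bench import camera_params
def back(n,uv,z,s=512/800,p=None):
    p=p or camera_params(n);K=p["intrinsics"]
    uv=(np.array(uv,float).reshape(-1,1,2)+.5)*s-.5
    a=cv2.undistortPoints(uv,K,np.array([p["k1"],0,0,0.])).reshape(-1,2)
    d=np.c_[a[:,0],-a[:,1],-np.ones(len(a))]@p["rotation"].T
    o=p["origin"];t=(np.asarray(z)-o[2])/d[:,2]
    return o+d*t[:,None]
def fit(A,B): # B=R A + t
    A=np.array(A);B=np.array(B);a=A-A.mean(0);b=B-B.mean(0)
    th=np.arctan2((a[:,0]*b[:,1]-a[:,1]*b[:,0]).sum(),(a*b).sum())
    R=np.array([[np.cos(th),-np.sin(th)],[np.sin(th),np.cos(th)]]);t=B.mean(0)-R@A.mean(0)
    return th,R,t
E
python3 - <<'E'
from h import *
np.set_printoptions(precision=4,suppress=True)
B=back("top",[(237,250),(438,185),(479,302),(274,368)],.026)[:,:2]
A=[(.135,.27),(.135,-.11),(-.085,-.11),(-.085,.27)]
th,R,t=fit(A,B);print("cutter",th,t,"res",B-(np.array(A)@R.T+t))
def loc(P):return (P[:,:2]-t)@R
C=back("top",[(317,276),(381,256),(396,314),(332,331)],.083)
print("clay",loc(C),loc(C).mean(0))
a,Rc,tc=fit([(.05,.0595),(.05,-.0595),(-.05,-.0595),(-.05,.0595)],loc(C));print("clay yaw rel",a,tc)
print("stop",loc(back("top",[(414,250),(427,291)],.071)))
b=back("top",[(393,342),(462,324)],.09);print("bar",b,loc(b))
for n,uv,z in(("rib",(374,370),0),("cup",(307,401),.058),("loop",(497,290),.0),("slip",(559,292),.064),("lump",(469,226),.02)):
    q=back("top",[uv],z);print(n,q,loc(q))
def W(x,y):return R@np.array([x,y])+t
print("bar c",W(-.112,0),"hinge",W(.118,0),"x axis",R[:,0],"y axis",R[:,1])
E
```

```text
cutter 0.31079853797917695 [0.5482 0.1428] res [[ 0.0003 -0.0015]
 [-0.0001  0.0029]
 [-0.0021  0.0015]
 [ 0.0019 -0.0029]]
clay [[ 0.0358  0.144 ]
 [ 0.0346  0.0319]
 [-0.066   0.0386]
 [-0.0597  0.148 ]] [-0.0138  0.0906]
clay yaw rel -0.04236940495244602 [-0.0138  0.0906]
stop [[ 0.0291 -0.025 ]
 [-0.0444 -0.0236]]
bar [[0.4268 0.1646 0.09  ]
 [0.4555 0.0508 0.09  ]] [[-0.1089  0.0579]
 [-0.1164 -0.0593]]
rib [[0.3821 0.1988 0.    ]] [[-0.141   0.1041]]
cup [[0.3309 0.3092 0.058 ]] [[-0.156   0.2248]]
loop [[ 0.5231 -0.0226  0.    ]] [[-0.0744 -0.1498]]
slip [[ 0.5107 -0.1183  0.064 ]] [[-0.1155 -0.2371]]
lump [[0.6362 0.0276 0.02  ]] [[ 0.0486 -0.1366]]
bar c [0.4416 0.1086] hinge [0.6605 0.1789] x axis [0.9521 0.3058] y axis [-0.3058  0.9521]
```

```bash
python3 -m jog '[0,0,30,0,0,0.18, 0,0,40,0,0,0.18, 0,0,40,0,0,0]' 0; python3 - <<'E'
from h import *
from bench import r
print(r.get_obs()["q"])
print("plate",back("top",[(265,532)],0.01),"jug rim", back("top",[(262,483)],.12),back("scene",[(30,320)],[.15]),back("scene",[(30,320)],[.1]))
E
```

```text
clock: 0.48
tcp_pos: [0.2347, 0.4692, 0.342]
tool_rot: [[-0.995, 0.102, -0.0], [0.102, 0.995, -0.001], [0.0, -0.001, -1.0]]
wrist_force: [0.5, 0.2, -0.3]
grip_width: 0.0324
gripper_force: 0.0
[ 1.10700033e+00  1.55006391e-01  2.38611141e-01  1.65554072e+00
 -2.47950197e-05  1.20937215e+00]
plate [[0.10760792 0.38594099 0.01      ]] jug rim [[0.20697524 0.37035333 0.12      ]] [[0.15119044 0.34948652 0.15      ]] [[0.17689253 0.44087082 0.1       ]]
```

```bash
python3 -m jog '[18,-50,0,0,0,0.138, 18,-50,0,0,0,0.138, 18,-50,0,0,0,0.139, 18,-50,0,0.048,-0.1495,0, 18,-50,0,0.048,-0.1495,0, 18,-50,-30,0.048,-0.1495,0, 18,-50,-30,0.048,-0.1495,0, 15,-52,-30,0.048,-0.1495,0, 0,0,0,0,0,0]'; python3 -c "
from bench import r
print(r.get_obs()['q'])"
```

```text
clock: 1.6
tcp_pos: [0.3695, 0.0793, 0.254]
tool_rot: [[-0.718, -0.293, 0.631], [-0.213, 0.956, 0.202], [-0.663, 0.011, -0.749]]
wrist_force: [-1.1, -0.8, 0.2]
grip_width: 0.0001
gripper_force: 0.0
[ 0.10646365 -0.76366331 -0.80725909  0.81308077  0.13441463 -0.13687445]
```

```bash
python3 -m jog '[5,-6,-30,0,0,0, 0,-6,-50,0,0,0, 0,0,-50,0,0,0, 0,0,-40,0,0,0, 0,0,-20,0,0,0, 0,0,0,0,0,0]'; python3 - <<'E'
from bench import r,grab_frame
import cv2
print(r.get_obs()['q'])
cv2.imwrite("pics/s1.png",cv2.cvtColor(cv2.resize(grab_frame("scene"),(800,600)),cv2.COLOR_RGB2BGR))
E
```

```text
clock: 2.35
tcp_pos: [0.3763, 0.0742, 0.0692]
tool_rot: [[-0.713, -0.309, 0.629], [-0.224, 0.951, 0.213], [-0.664, 0.011, -0.748]]
wrist_force: [1.0, -0.1, 0.8]
grip_width: 0.0003
gripper_force: 0.0
[ 0.05877065 -0.69099248 -1.2000046   0.35347515  0.17694552 -0.18595195]
```

View pics/s1.png

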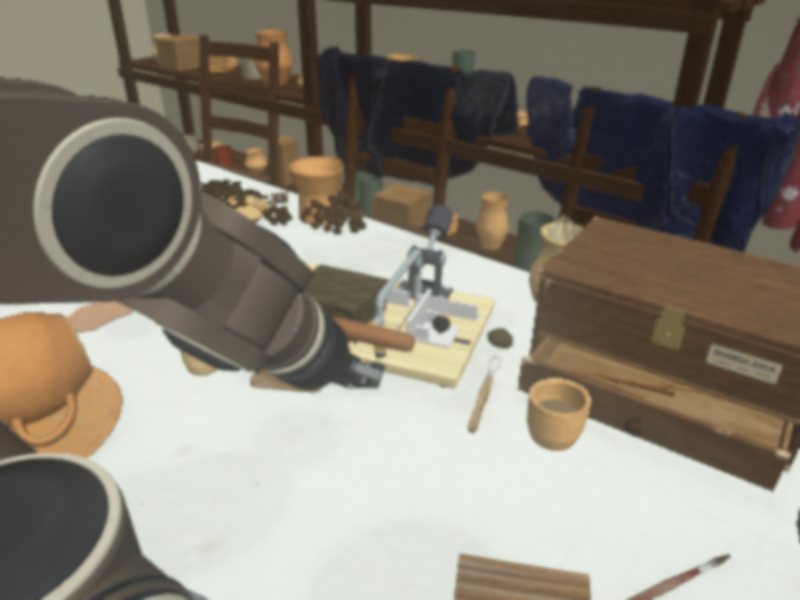

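The scene view shows the closed gripper, tilted about 48°, in front of the bar at about (365,373). It is clear of the rib and cup.

```bash
python3 -m jog '[17,6,-7,0,0,0, 17,6,-7,0,0,0, 17,5,-8,0,0,0, 18,5,-8,0,0,0, 0,0,0,0,0,0, 0,0,0,0,0,0]'; python3 -c "
from bench import r
print(r.get_obs()['q'])"
```

```text
clock: 3.15
tcp_pos: [0.4462, 0.0953, 0.0411]
tool_rot: [[-0.711, -0.307, 0.632], [-0.222, 0.952, 0.212], [-0.667, 0.01, -0.745]]
wrist_force: [0.0, -0.6, 0.7]
grip_width: -0.0002
gripper_force: 0.0
[ 0.12521788 -0.41950848 -1.18719583  0.08272279  0.13174089 -0.13343112]
```

```bash
python3 -m jog '[0,0,24.6,0,0,0, 2,0.6,24.4,0,0,0, 4,1.3,23.9,0,0,0, 0,0,0,0,0,0]'; python3 -c "
from bench import r
print(r.get_obs()['q'])"
```

```text
clock: 3.65
tcp_pos: [0.4532, 0.0969, 0.1166]
tool_rot: [[-0.708, -0.306, 0.637], [-0.221, 0.952, 0.212], [-0.671, 0.009, -0.742]]
wrist_force: [0.1, -0.6, 1.2]
grip_width: -0.0001
gripper_force: 0.0
[ 0.12859798 -0.51242059 -1.04397838  0.31307056  0.1289267  -0.13030626]
```

```bash
python3 - <<'E'
from bench import r,grab_frame
import cv2
im=cv2.cvtColor(grab_frame("scene"),cv2.COLOR_RGB2BGR)[90:270,130:370]
cv2.imwrite("pics/s2.png",cv2.resize(im,(800,600)))
E
```

```text
(no output)
```

View pics/s2.png

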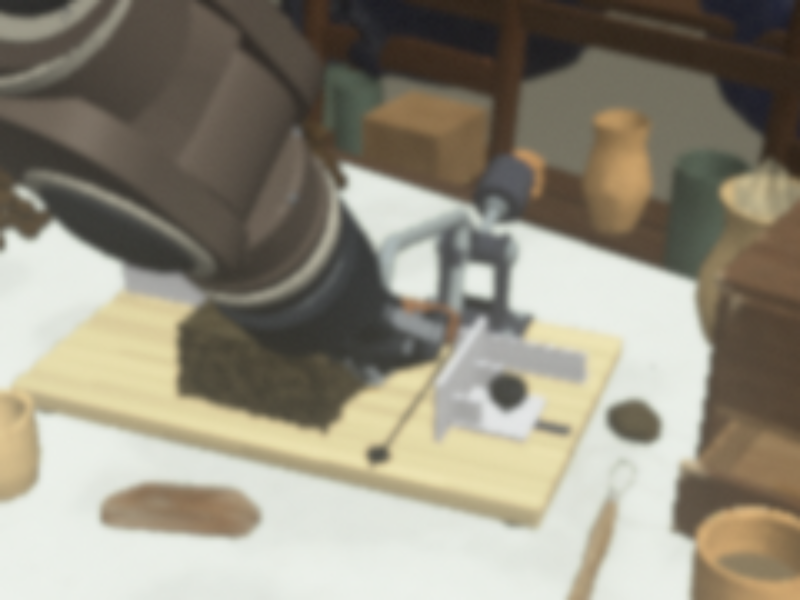

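The bow has risen and the bar end shows at (450,325), resting on the fingers. The groove end at (377,455) is clear now. I'll continue the arc.

```bash
python3 -m jog '[6.2,2,23.3,0,0,0, 8.1,2.6,22.3,0,0,0, 10,3.2,21.3,0,0,0, 11.9,3.8,19.9,0,0,0, 13.5,4.3,18.5,0,0,0, 15,4.8,16.8,0,0,0, 16.4,5.3,15,0,0,0, 17.6,5.7,13.1,0,0,0, 0,0,0,0,0,0, 0,0,0,0,0,0]'; python3 - <<'E'
from bench import r,grab_frame
import cv2
print(r.get_obs()['q'])
im=cv2.cvtColor(grab_frame("scene"),cv2.COLOR_RGB2BGR)[50:290,100:420]
cv2.imwrite("pics/s3.png",cv2.resize(im,(800,600)))
E
```

```text
clock: 4.95
tcp_pos: [0.5494, 0.1281, 0.2612]
tool_rot: [[-0.713, -0.306, 0.63], [-0.222, 0.952, 0.211], [-0.665, 0.01, -0.747]]
wrist_force: [0.3, 0.4, -0.8]
grip_width: 0.0
gripper_force: 0.0
[ 0.17920814 -0.35471642 -0.63558668  0.56785083  0.09535397 -0.09203792]
```

View pics/s3.png

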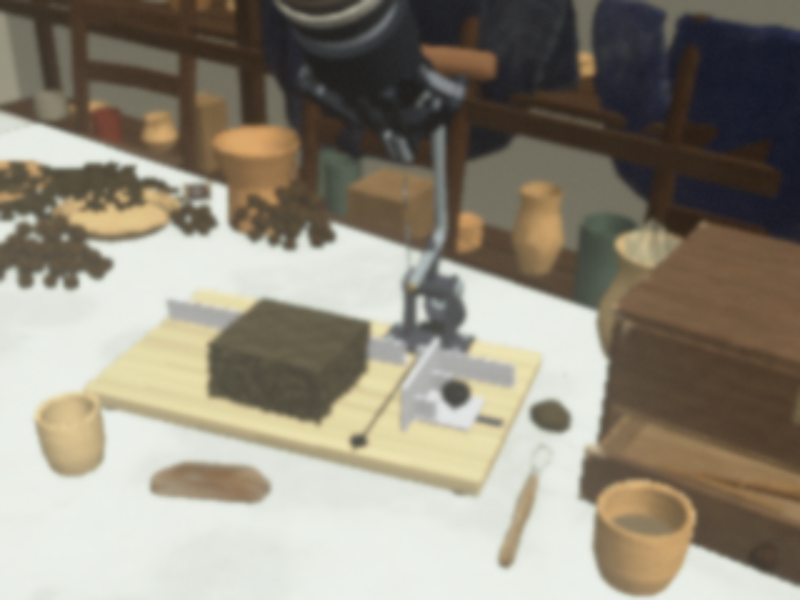

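The bow is raised past the balance point, with the bar at about (460,60). The clay at (290,355) is undisturbed. I'll withdraw, untilt, and go to the clay's far end with the fingers opened.

```bash
python3 -m jog '[-48,-15,0,0,0,0, -48,-15,0,0,0,0, 0,0,0,-0.0445,0.1386,0, 0,0,0,-0.0445,0.1386,0, 0,0,0,-0.0445,0.1386,0, 0,0,0,-0.0445,0.1386,0, 0,0,0,-0.0445,0.1386,0, 0,0,0,0,0,0]' && python3 -m jog '[2,26,0,0,0,-0.1745, 2,26,0,0,0,-0.1745, 2,26,0,0,0,-0.1745, 2,26,0,0,0,-0.1745, 2,26,0,0,0,-0.1745, 2,26,-10,0,0,-0.1745, 2,26,-20,0,0,-0.1745, 2,26,-20,0,0,-0.1745, 2,26,-20,0,0,-0.1745, 0,0,0,0,0,0, 0,0,0,0,0,0]' 60; python3 - <<'E'
from bench import r,grab_frame
import cv2
o=r.get_obs();print(o['q'],o['grip_width'])
im=cv2.cvtColor(grab_frame("top"),cv2.COLOR_RGB2BGR)[90:270,130:370]
cv2.imwrite("pics/t4.png",cv2.resize(im,(800,600)))
E
```

```text
clock: 6.0
tcp_pos: [0.4556, 0.0988, 0.2604]
tool_rot: [[-0.954, -0.3, -0.006], [-0.3, 0.954, 0.007], [0.004, 0.009, -1.0]]
wrist_force: [-0.3, -0.2, 0.3]
grip_width: 0.0
gripper_force: 0.0
clock: 7.38
tcp_pos: [0.472, 0.3316, 0.1945]
tool_rot: [[-0.302, 0.953, 0.01], [0.953, 0.302, 0.002], [-0.001, 0.01, -1.0]]
wrist_force: [0.2, -0.3, -0.1]
grip_width: 0.0602
gripper_force: 0.0
[ 0.61459791  0.21842722 -0.00904464  1.33418573 -0.00437527  1.87871201] 0.06015711094895251
```

View pics/t4.png

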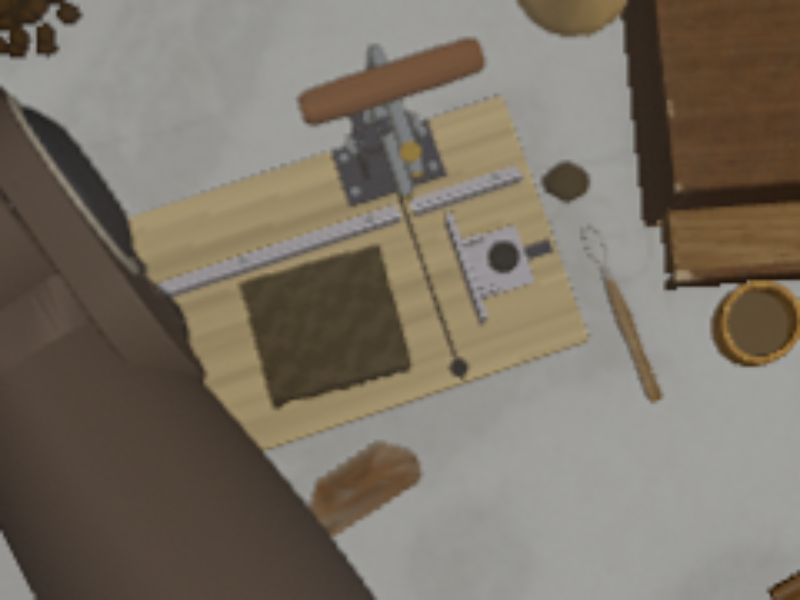

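The bow is standing fully raised. Clay top corners in the crop are (241,285), (380,247), (410,368) and (275,407). The stop face edge runs (446,213)–(482,322).

```bash
python3 - <<'E'
from h import *
np.set_printoptions(precision=4,suppress=True)
c=lambda L:(np.array(L)+.5)*.3-.5+[130,90]
t=np.array([.5482,.1428]);a=.3108;R=np.array([[np.cos(a),-np.sin(a)],[np.sin(a),np.cos(a)]])
loc=lambda P:(P[:,:2]-t)@R
C=loc(back("top",c([(241,285),(380,247),(410,368),(275,407)]),.083,1));print(C)
print(fit([(.05,.0595),(.05,-.0595),(-.05,-.0595),(-.05,.0595)],C)[::2])
print("stop",loc(back("top",c([(446,213),(482,322)]),.071,1)))
print("groove",loc(back("top",c([(403,200),(458,365)]),.026,1)))
E
```

```text
[[ 0.0397  0.1449]
 [ 0.0344  0.032 ]
 [-0.0637  0.0395]
 [-0.0598  0.1484]]
(np.float64(-0.04757297951774955), array([-0.0124,  0.0912]))
stop [[ 0.0463 -0.027 ]
 [-0.0458 -0.0263]]
groove [[ 0.0764 -0.0005]
 [-0.0686 -0.0003]]
```

```bash
python3 -m jog '[0,0,-45,0,0,0, 0,0,-45,0,0,0, 0,0,-40,0,0,0, 0,0,-19,0,0,0, 0,0,0,0,0,0]' && python3 -m jog '[3.1,-9.5,0,0,0,0, 3.1,-9.5,0,0,0,0, 3.1,-9.5,0,0,0,0, 2.4,-7.6,0,0,0,0, 1.8,-5.7,0,0,0,0, 1.8,-5.7,0,0,0,0, 1.8,-5.7,0,0,0,0, 1.8,-5.7,0,0,0,0, 1.8,-5.7,0,0,0,0, 1.8,-5.7,0,0,0,0]' && python3 -m jog '[1.8,-5.7,0,0,0,0, 1.2,-3.8,0,0,0,0, 1.2,-3.8,0,0,0,0]'
```

```text
clock: 8.05
tcp_pos: [0.4721, 0.3311, 0.0438]
tool_rot: [[-0.3, 0.954, 0.007], [0.954, 0.3, -0.0], [-0.002, 0.007, -1.0]]
wrist_force: [0.5, 0.4, -0.7]
grip_width: 0.0597
gripper_force: 0.0
clock: 9.3
tcp_pos: [0.4949, 0.2635, 0.0446]
tool_rot: [[-0.301, 0.954, 0.007], [0.954, 0.301, 0.004], [0.002, 0.008, -1.0]]
wrist_force: [-1.3, 6.9, -0.1]
grip_width: 0.0599
gripper_force: 3.4
clock: 9.68
tcp_pos: [0.4991, 0.2502, 0.0446]
tool_rot: [[-0.301, 0.954, 0.008], [0.954, 0.301, 0.004], [0.002, 0.008, -1.0]]
wrist_force: [-1.9, 6.9, 1.1]
grip_width: 0.0601
gripper_force: 3.4
```

```bash
python3 -m jog '[0.9,-2.9,0,0,0,0, 0.9,-2.9,0,0,0,0, 0.9,-2.9,0,0,0,0]' | grep -E "pos|force" && python3 -m jog '[0.6,-1.9,0,0,0,0]'| grep -E "pos|force"  && python3 -m jog '[0.3,-1,0,0,0,0]'| grep -E "pos|force"
```

```text
tcp_pos: [0.5018, 0.2416, 0.0446]
wrist_force: [-1.4, 6.4, 2.0]
gripper_force: 3.4
tcp_pos: [0.5024, 0.2397, 0.0446]
wrist_force: [-2.4, 6.9, 1.5]
gripper_force: 3.5
tcp_pos: [0.5027, 0.2387, 0.0446]
wrist_force: [-3.0, 7.2, 1.6]
gripper_force: 3.4
```

```bash
for i in 1 2 3; do python3 -m jog '[0.5,-1.4,0,0,0,0]' | grep -E "pos|wrist_force"; done
```

```text
tcp_pos: [0.5031, 0.2374, 0.0446]
wrist_force: [-2.3, 6.6, 1.5]
tcp_pos: [0.5036, 0.236, 0.0446]
wrist_force: [-3.5, 7.1, 1.9]
tcp_pos: [0.5035, 0.2359, 0.0446]
wrist_force: [-6.0, 13.5, 2.4]
```

Force doubled just where the stop was expected. I'll press a little more to square it.

```bash
for i in 1; do python3 -m jog '[0.4,-1.2,0,0,0,0]' | grep -E "pos|wrist_force";python3 -m jog '[0,0,0,0,0,0]' | grep -E "pos|wrist_force"; done;python3 - <<'E'
from bench import r,grab_frame
import cv2
o=r.get_obs();print(o['torque'])
im=cv2.cvtColor(grab_frame("top"),cv2.COLOR_RGB2BGR)[90:270,130:370]
cv2.imwrite("pics/t5.png",cv2.resize(im,(800,600)))
E
```

```text
tcp_pos: [0.5033, 0.2357, 0.0446]
wrist_force: [-9.1, 19.1, 2.9]
tcp_pos: [0.5033, 0.2357, 0.0446]
wrist_force: [-8.2, 14.9, 1.7]
[2.78614146 1.32430152 0.28084988]
```

View pics/t5.png

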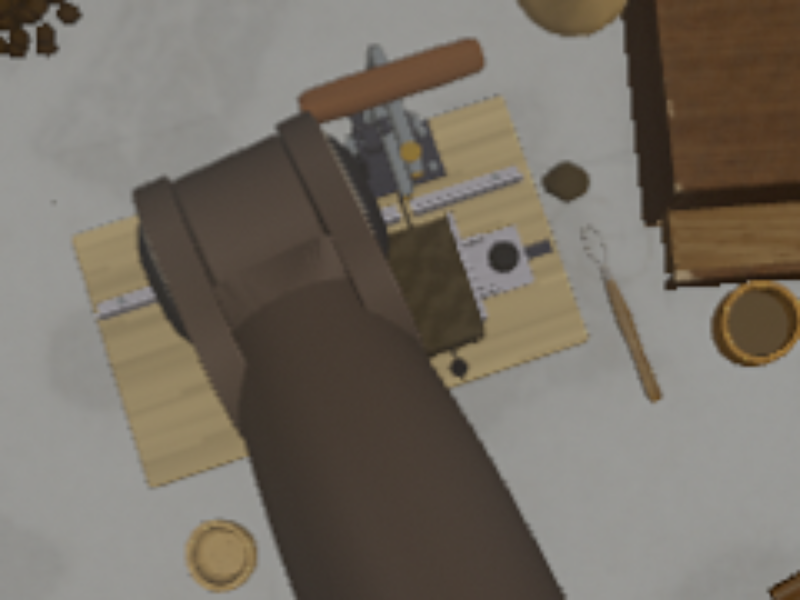

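The clay's front edge, (447,218)–(484,330), lies flush and parallel along the stop plate, and the bow is still up. I'll back off, check once more, and hand in.

```bash
python3 -m jog '[-3.7,11.4,0,0,0,0, -6.1,19,0,0,0,0, -9,28,0,0,0,0, 0,0,45,0,0,0, 0,0,45,0,0,0, 0,40,40,0,0,0, -20,50,0,0,0,0, -20,50,0,0,0,0, -20,50,0,0,0,0, 0,0,0,0,0,0, 0,0,0,0,0,0]'; python3 - <<'E'
from bench import r,grab_frame
import cv2
im=cv2.cvtColor(grab_frame("top"),cv2.COLOR_RGB2BGR)[90:270,130:370]
cv2.imwrite("pics/t6.png",cv2.resize(im,(800,600)))
E
```

```text
clock: 12.35
tcp_pos: [0.4255, 0.4803, 0.1738]
tool_rot: [[-0.301, 0.954, 0.008], [0.954, 0.301, -0.0], [-0.003, 0.007, -1.0]]
wrist_force: [-0.5, -0.3, 0.4]
grip_width: 0.0596
gripper_force: 0.0
```

View pics/t6.png

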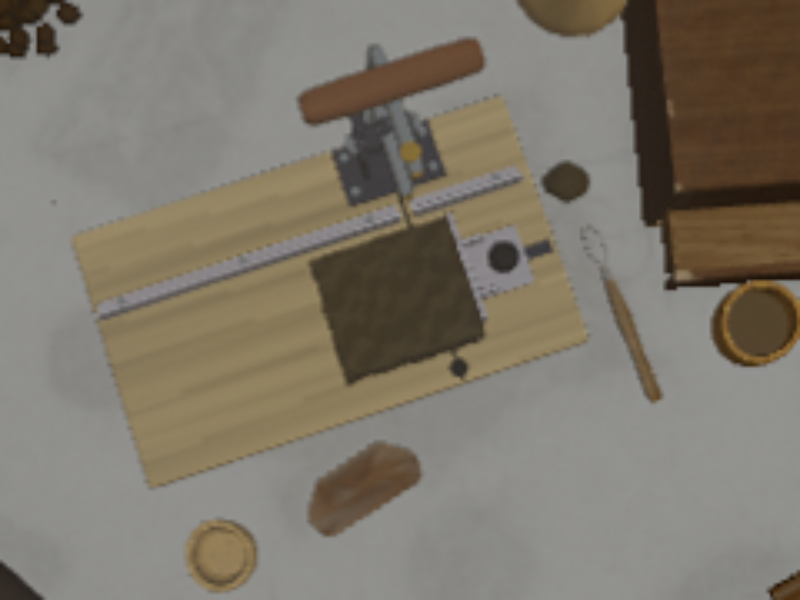

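The clay is flush and square with the stop, the bow is raised, and the robot is clear.

```bash
python3 -c "
from bench import workorder
print(workorder.close_job())"
```

```text
the job is handed in; nothing more can be done
None
```

The job is handed in (no verdict came back): in the last picture the bow stands raised by itself, the clay sits flush and square against the stop plate, the cups, tools and lump look undisturbed, and the arm is clear.

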